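# Pull an extraction flap shut with the hook rod

## Task

Take the hook rod out of its rest, drop its hook down into the ring eye of the open flap inside the extraction box, and swing the flap shut towards you. Keep a firm, steady pull of about 13 N for a second once it bears on its rubber stop, never hauling harder than 20 N, never letting it slam and never putting the hand on the box or flap. Then unhook without pushing the flap off its stop again and lay the rod back in its rest as it lay before, leaving the piston, the valve spring and the torch where they are.

Things in the scene. Friction and masses are not known exactly. Their poses are not given: they have to be found in the camera images.
- hook_rod: Loose hook rod, about 0.16 kg. Origin: middle of its black flat-sided handle, 115 x 20 x 26 mm (x, y, z); grip the handle's middle across the 20 mm, hard (about 50 N), lest it turn in the grip. A 9 mm steel shaft runs along +x; 200 mm from the origin it turns straight down (-z) as a 9 mm pin, tip 46.5 mm below the origin. Starts level in its rest, hook hanging down.
- hook (a point): Point on the axis of the hook pin, 200 mm from the handle's middle along the rod's +x and 28 mm below it: when this point is at the centre of the ring eye the hook is properly in. Its axes are the rod's.
- rod_rest: Fixed dark steel rest: 130 x 70 mm foot, two forks (8 mm thick) at x = -43 and +43 mm, open at the top. Origin: middle of the underside, on the bench; x along the rod. Fork floors 62 mm high, 28 mm wide between flared ears 78 mm high. The rod lies with its handle's middle 75 mm above this origin, its +x along the rest's +x.
- extraction_box: Fixed sheet-steel extraction box, 190 x 270 x 375 mm (x, y, z), duct collar on the roof. Origin: middle of the lower front edge; the front faces its own -x, towards the robot. The front, 10 mm thick, has an opening, y -105 to +105 mm, z 130 to 335 mm, through which the rod reaches in to the flap.
- flap_hinge (a point): Point on the flap's upright hinge axis, inside the left (+y) edge of the opening, at the height of the ring (232.5 mm above the bench). Its axes turn with the flap.
- flap (a joint): Flap angle, rad; aluminium panel 199 x 198 mm in the box, hinged at the left (+y), opening away from the robot (+); 0 = parallel to the front. Starts at 0.55 to 0.8; stays where left (stiff hinge, about 3 N at the ring). A screw-set rubber stop at the right ends its travel at 0.01 to 0.12: unknown, to be felt; it gives 2 mm under the pull. Pulled home and let go, the flap stays pressed on it.
- ring_eye (a point): Centre of the steel ring eye on the robot's side of the flap; ring level, hole axis upright, hole 22 mm across, bar 6 mm. In the flap's axes 165 mm from the hinge along -y and 32 mm along -x (33 mm before the panel). Height 232.5 mm. At flap angle 0 it stands 20 mm before the box front. It moves with the flap.
- piston: Loose bystander: grey piston with dark crown, 90 mm across, 64 mm high, on the bench in front of the box. Origin: underside centre.
- valve_spring: Loose bystander: grey coil spring 34 mm across, 45 mm high, standing on the bench. Origin: underside centre.
- black_torch: Loose bystander: black torch lying on the bench, 132 x 35 x 35 mm. Origin: underside centre.

How it is judged:
By the outcome, as a careful person would: the job done as asked, in the order asked, and still so for the second after the job is handed in, with the robot touching nothing.
It also fails if it takes over 72 s, if anything falls off the work surface, if the arm or the gripper's body presses on something with over 40 N, if the wrist force passes 120 N, or if a joint passes its speed limit or range.

## Robot

A 7-joint arm with a two-finger parallel gripper is mounted at the origin on a cart in front of the work surface, level with it; the furniture and walls round the work are solid. World frame = base frame: x ahead of the robot, y to its left, z up, the work surface at z = 0. Lengths are in m, angles in rad, forces in N, time in s.
With the tool pointing down it reaches from about 0.425 to 0.95 m from the base axis. Payload 4.7 kg.
Tool frame: the origin (TCP) lies between the finger pads; the fingertips stand 25 mm ahead of it and the grasp point (between the pads) lies 6 mm ahead of it (manip.finger_overhang is the distance from the TCP to the fingertips, in m); z points along the fingers, y is the line along which they close (so a half turn about z gives the same grasp; the last joint's range is limited). The gripper opens to 87 mm and grips with 3 to 60 N. Pads are 19 mm wide; open, the fingers measure 117 mm over their backs; the gripper's body (75 mm by 190 mm) begins 51 mm behind the grasp point.
Start: joints at [-1.32, 0.469, -0.049, 1.532, 0.024, 1.141, -0.082], TCP at [0.186, 0.649, 0.248] pointing down, gripper open.
Joint ranges: [-2.59, 2.59], [-0.33, 1.99], [-1.39, 1.29], [0.1, 2.45], [-1.04, 4.18], [0.21, 1.99], [-2.66, 2.66]. Speed limits (rad/s): [2.57, 2.57, 3.14, 3.14, 3.14, 3.14, 3.14].

## Interface

Orientations are given as a rotation vector (axis times angle).
In Python, from station import manip, imaging gives the robot as it stands. Calls block until the motion is done:
- manip.move_ptp(position, orientation): joint-space move of the TCP to a pose.
- manip.line_to(position, attitude=None, rate=0.15, threshold=None): straight line of the TCP; attitude=None keeps the orientation; rate is the mean speed in m/s. With threshold (N) it stops when the force on the tool has changed by that much, and returns True; else False.
- manip.goto_joints(angles): joint-space move.
- manip.gripper_to(opening, squeeze=None): finger opening in m; squeeze is the grip in N (None keeps the last); returns when the fingers have stopped.
- manip.hold(seconds).
- manip.ik(position, orientation): joint angles nearest the present ones, or None.
- imaging.get_image(name): name is "scene" or "top"; returns a dict with "img" (480x640x3 uint8, red, green, blue), "depth" (480x640 float32, m along the optical axis (not along the pixel's ray), 0 where there is no reading), "camera_matrix" (3x3 intrinsics, pixels), "distortion" ([k1, k2, p1, p2, k3] as OpenCV has them; the pictures are not rectified), "R" (3x3) and "t" (3): a world point X has camera coordinates R X + t. Camera axes: x right, y down, z forward; pixel columns grow to the right and rows downward; lengths in m; the calibration is good to about 2 mm. A picture is of the moment at which its call begins.
A pose or a line that the arm cannot do raises manip.PlanningError and nothing moves.
- manip.hand_in(): hands the job in; it is judged then, once.
Readings, each from a call of its own:
- manip.current_time_s(): time.
- manip.current_qpos(): joint angles.
- manip.current_dq(): joint speeds.
- manip.current_joint_torque(): joint torques, N m.
- manip.current_position(): TCP position.
- manip.current_ee_rot(): TCP orientation.
- manip.current_contact_force(): force on the tool from outside, world axes, zero at the start.
- manip.current_moment(): the same for the moment, N m.
- manip.current_opening(): finger opening in m.
- manip.current_grip_force(): force on a finger pad.
Only numpy, scipy, OpenCV 4.12 (cv2) and the standard library are available. Lean on these libraries where they do the work, as an engineer would, in place of code of your own. Each camera call takes 0.05 s, during which the arm holds its last target. There are 200 camera calls.

## Working session

There is one attempt and no reset: what is moved stays moved. The work goes in short steps, each a Python script; the robot and the scene stay as the last script left them, time stands still between calls to the robot, and variables do not carry over. Pictures are saved under pics/ and viewed, at most 10 in all, crops included, and the job is handed in when it is done.

```bash
mkdir -p pics; ls
python3 - <<'E'
from station import manip, imaging
import cv2,numpy as np
for n in("scene","top"):
    d=imaging.get_image(n); cv2.imwrite(f"pics/{n}0.png",d["img"][:,:,::-1]); np.savez(f"{n}0.npz",**d)
    print(n,d["camera_matrix"].tolist(),d["distortion"],np.round(d["R"],3).tolist(),d["t"], -d["R"].T@d["t"])
print(manip.current_time_s(),manip.current_ee_rot(),manip.current_position())
E
```

```text
pics
scene [[518.8066613568525, 0.0, 325.85933769095834], [0.0, 518.8066613568525, 237.30453315020182], [0.0, 0.0, 1.0]] [-0.01178165  0.          0.          0.          0.        ] [[-0.796, -0.605, -0.017], [-0.406, 0.555, -0.726], [0.448, -0.571, -0.688]] [0.58139998 0.25502913 1.00384495] [0.1167907  0.78329458 0.88520056]
top [[585.558883628992, 0.0, 326.3448640837653], [0.0, 585.558883628992, 240.5849365230402], [0.0, 0.0, 1.0]] [-0.08720665  0.          0.          0.          0.        ] [[0.021, -1.0, 0.011], [-0.995, -0.022, -0.097], [0.097, -0.009, -0.995]] [0.13633779 0.62937179 1.25289368] [0.50144962 0.16160305 1.30647317]
0.1 [-4.37982311e-01 -3.11077095e+00  2.76324950e-03] [0.18626436 0.64826283 0.24660822]
```

View pics/scene0.png

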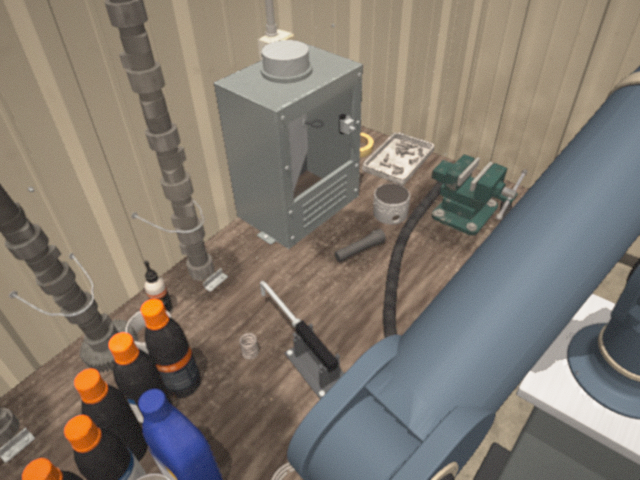

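View pics/top0.png

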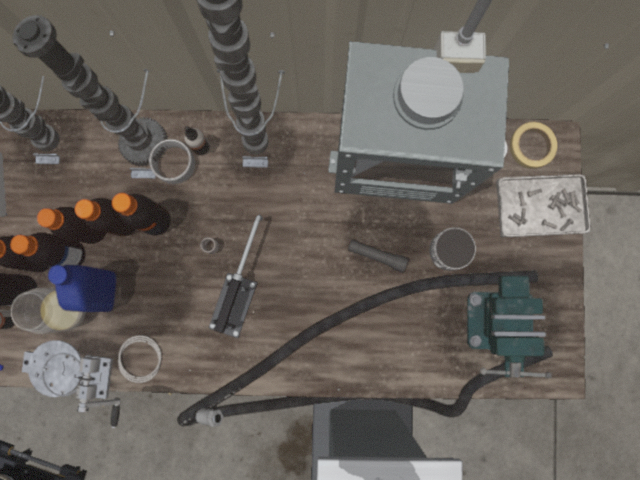

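The scene view shows the rod in its rest (handle ~(318,345), hook end ~(265,285)), the box with its open flap and ring (~(315,124)), and the spring (249,345). The top view shows the handle ~(233,300), the shaft tip (258,217), the torch (378,256) and the piston (455,248). Next, enlarged crops.

Run:
```python
import cv2,numpy as np
s=cv2.imread("pics/scene0.png");t=cv2.imread("pics/top0.png")
def crop(i,x,y,w,h,k): 
    o=cv2.resize(i[y:y+h,x:x+w],None,fx=k,fy=k,interpolation=cv2.INTER_CUBIC)
    for q in range(0,w,10): cv2.line(o,(q*k,0),(q*k,4 if q%50 else 12),(0,0,255),1)
    for q in range(0,h,10): cv2.line(o,(0,q*k),(4 if q%50 else 12,q*k),(0,0,255),1)
    return o
a=crop(t,200,205,75,140,4);b=crop(s,250,270,120,140,4)
cv2.imwrite("pics/rod.png",np.hstack([a,b]))
a=crop(s,210,70,160,180,3);b=crop(t,330,145,100,60,3)
b=crop(t,335,120,180,90,4)
cv2.imwrite("pics/boxs.png",crop(s,270,80,100,120,5)); 
cv2.imwrite("pics/boxt.png",b)
```

```text
(no output)
```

View pics/rod.png

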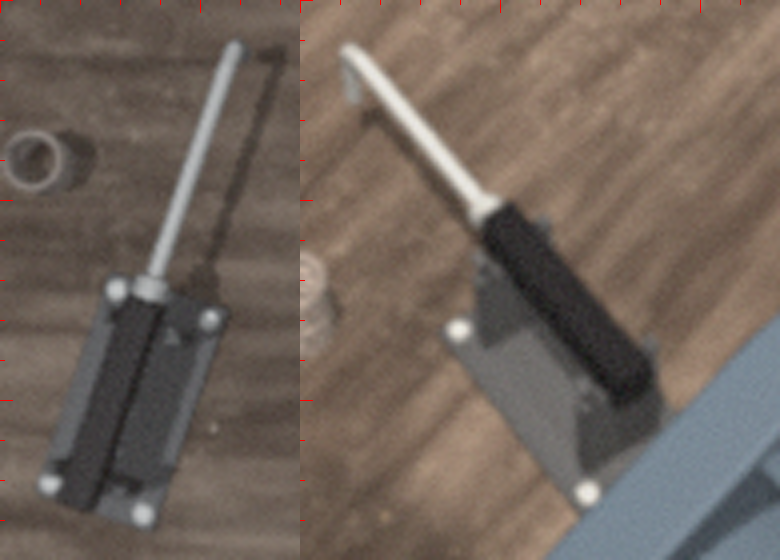

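View pics/boxs.png

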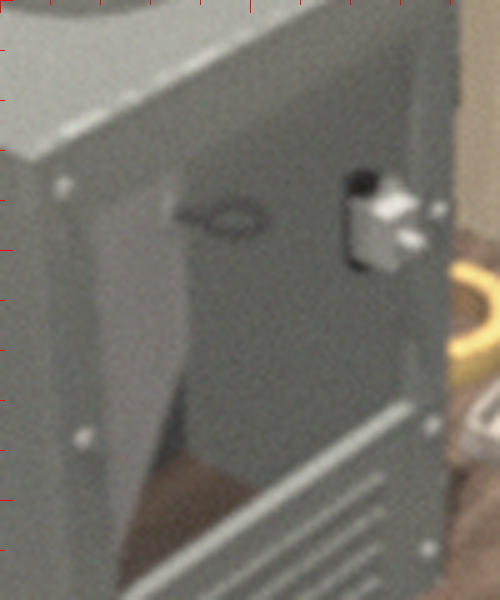

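View pics/boxt.png

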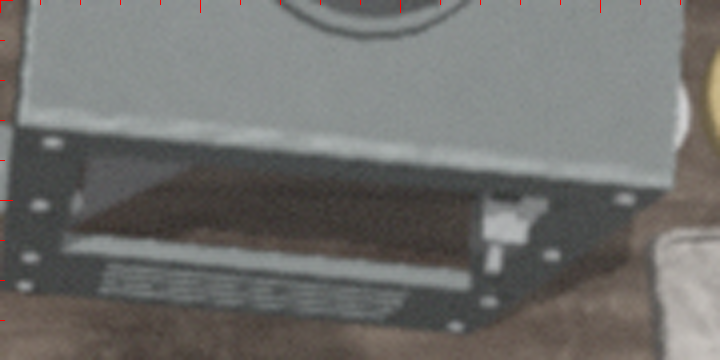

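Crops read: the hook bend is at top (258.8,216.3) and scene (262,282), the collar at top (237.5,277) and scene (296.8,322), and the ring centre at scene (317.2,123.6). Roof front corners are at top (339.5,152) and (502.5,166.8), and scene (277,111.6) for the left one.

```bash
cat > geo.py <<'E'
import cv2,numpy as np
D={n:dict(np.load(f"{n}0.npz")) for n in("scene","top")}
def ray(n,p):
    d=D[n];u=cv2.undistortPoints(np.array([[p]],float),d["camera_matrix"],d["distortion"])[0,0]
    return -d["R"].T@d["t"], d["R"].T@np.array([*u,1])
def proj(n,X):
    d=D[n];return cv2.projectPoints(np.atleast_2d(X).astype(float),cv2.Rodrigues(d["R"])[0],d["t"],d["camera_matrix"],d["distortion"])[0][:,0]
def atz(n,p,z): c,r=ray(n,p);return c+r*(z-c[2])/r[2]
def tri(ps,pt):
    A=[];b=[]
    for n,p in(("scene",ps),("top",pt)):
        c,r=ray(n,p);r=r/np.linalg.norm(r);P=np.eye(3)-np.outer(r,r);A.append(P);b.append(P@c)
    A=np.vstack(A);b=np.hstack(b);x=np.linalg.lstsq(A,b,rcond=None)[0];return x,np.linalg.norm(A@x-b)
def dep(n,p):
    d=D[n];c,r=ray(n,p);v,u=int(round(p[1])),int(round(p[0]))
    z=d["depth"][v-1:v+2,u-1:u+2];return c+r*np.median(z[z>0]) if (z>0).any() else None
E
python3 - <<'E'
from geo import *
np.set_printoptions(precision=4,suppress=True)
for k,s,t in[("bend",(262,282),(258.75,216.25)),("collar",(296.75,322),(237.5,277)),("roofFL",(277,111.6),(339.5,152)),("roofFR",(362,64),(502.5,166.75)),("botFR",(357,190),(452,203))]:
    print(k,*tri(s,t),dep("scene",s),dep("top",t))
print("handle rear top",atz("top",(220,331),.088))
print("bend z75",atz("top",(258.75,216.25),.0795),"collar",atz("top",(237.5,277),.08))
for p in[(105,275),(230,312),(35,490),(155,525)]: print("foot",atz("top",(200+p[0]/4,205+p[1]/4),.006))
print("ring",atz("scene",(317.2,123.6),.2325))
for p in[(312,124),(308,123.5),(322,124)]: print(dep("scene",p))
# flap panel points by depth
for p in[(300,125),(297,140),(302,150),(296,160),(305,125)]: print("panel",dep("scene",p))
P=[dep("top",(x,y)) for x,y in((225,318),(228,308),(232,297),(236,287))];print("handle top",np.array(P))
E
```

```text
bend [0.6713 0.2955 0.0727] 0.0008480355539668879 [0.67   0.2974 0.0754] [0.6707 0.295  0.0737]
collar [0.542  0.3358 0.0797] 0.0022769610717984197 [0.5408 0.3392 0.0844] [0.5405 0.3343 0.0831]
roofFL [0.7377 0.1349 0.3754] 0.00028180878846362987 [0.7428 0.13   0.3715] [0.7412 0.1344 0.3611]
roofFR [ 0.7216 -0.1329  0.3739] 0.0013040655440767416 [ 0.9274 -0.4424  0.2008] [ 0.7215 -0.1343  0.3712]
botFR [ 0.719  -0.1269  0.0252] 0.0031942359841658245 [ 0.7229 -0.1287  0.0224] [ 0.7208 -0.1331  0.0031]
handle rear top [0.428  0.3662 0.088 ]
bend z75 [0.6699 0.2944 0.0795] collar [0.5406 0.3348 0.08  ]
foot [0.5496 0.3705 0.006 ]
foot [0.5307 0.3004 0.006 ]
foot [0.4301 0.4051 0.006 ]
foot [0.4127 0.3382 0.006 ]
ring [ 0.7969 -0.0603  0.2325]
[ 0.8052 -0.0509  0.2331]
[ 0.8164 -0.0495  0.2312]
[ 0.7872 -0.0664  0.2318]
panel [ 0.8148 -0.0184  0.243 ]
panel [0.7965 0.0162 0.227 ]
panel [ 0.8184 -0.0245  0.1688]
panel [0.7871 0.0349 0.1857]
panel [ 0.8401 -0.066   0.2106]
handle top [[0.455  0.3566 0.0887]
 [0.4758 0.3511 0.0884]
 [0.4987 0.3437 0.0881]
 [0.5195 0.3356 0.0908]]
```

```bash
cat > rob.py <<'E'
import numpy as np
from scipy.spatial.transform import Rotation as Ro
from station import manip,imaging
def att(yaw):
    c,s=np.cos(yaw),np.sin(yaw)
    return Ro.from_matrix(np.array([[-c,-s,0],[-s,c,0],[0,0,-1]])).as_rotvec()
E
python3 - <<'E'
from geo import *
from rob import *
np.set_printoptions(precision=4,suppress=True)
d=D["top"];v,u=np.mgrid[200:345,195:275];z=d["depth"][200:345,195:275]
n=cv2.undistortPoints(np.stack([u,v],-1).reshape(-1,1,2).astype(float),d["camera_matrix"],d["distortion"])[:,0]
C=np.c_[n,np.ones(len(n))]*z.reshape(-1,1);W=(C-d["t"])@d["R"]
px=d["img"][200:345,195:275].reshape(-1,3).astype(int).sum(1)
m=(W[:,2]>.066)&(W[:,2]<.1)
for nm,mm in(("handle",m&(px<200)),("shaft",m&(px>300)&(W[:,0]>.55))):
    P=W[mm];c=P[:,:2].mean(0);_,_,V=np.linalg.svd(P[:,:2]-c);dr=V[0]*np.sign(V[0,0])
    q=(P[:,:2]-c)@np.c_[dr,[-dr[1],dr[0]]];print(nm,len(P),c,np.median(P[:,2]),np.arctan2(dr[1],dr[0]),np.percentile(q,[1,99],axis=0))
for yaw,p in((-.3,(.48,.3545,.081)),(-.3,(.48,.3545,.35)),(-.06,(.6,-.05,.27)),(-.06,(.5,-.05,.31)),(-.06,(.53,-.05,.27))): print(manip.ik(p,att(yaw)))
# predicted overlay of fitted geometry: rod top line & pin, in pixels
o=np.array([.4803,.3543,.075]);x=np.array([np.cos(-.3),np.sin(-.3),0]);Z=np.array([0,0,1])
for k in("scene","top"): print(k,proj(k,[o+.2045*x,o+.2*x-.0465*Z,o+.0575*x+.013*Z,o-.0575*x+.013*Z]))
print("bracket",dep("scene",(348,120)),dep("top",(460,172)))
E
```

```text
handle 568 [0.4818 0.353 ] 0.08801345715255268 -0.2963583288538106 [[-0.0557 -0.0091]
 [ 0.0537  0.0161]]
shaft 263 [0.611 0.314] 0.07886404919841718 -0.3022879976840479 [[-0.0621 -0.0041]
 [ 0.0634  0.0049]]
[-0.7378  0.5308  0.0414  1.873  -0.0311  0.7385  0.5917]
[-0.7744  0.2678  0.0862  1.5924 -0.0237  1.2825  0.5862]
[-0.4322  0.3639  0.5906  1.7142 -0.2208  1.1306  1.7336]
[-0.5811  0.1368  0.6742  1.8804 -0.0932  1.1557  1.637 ]
[-0.5092  0.2365  0.6307  1.8717 -0.157   1.0829  1.693 ]
scene [[261.1701 279.8848]
 [264.4488 295.597 ]
 [299.5525 321.598 ]
 [335.2516 363.5534]]
top [[259.3171 213.8568]
 [260.8159 218.7872]
 [235.6549 279.4376]
 [217.5011 332.2393]]
bracket [ 0.7339 -0.0979  0.2459] [ 0.7377 -0.0925  0.2497]
```

Run:
```python
from rob import *
np.set_printoptions(precision=4,suppress=True)
G=np.array([.480,.3545,.081]);A=att(-.301)
p=manip.current_position()
manip.line_to([p[0],p[1],.36],rate=.2)
manip.move_ptp([G[0],G[1],.25],A)
manip.gripper_to(.05,20)
manip.line_to([G[0],G[1],.12],A,rate=.2)
print(manip.line_to(G,rate=.08,threshold=8),manip.current_position(),manip.current_contact_force())
manip.gripper_to(0,50)
print(manip.current_opening(),manip.current_grip_force(),manip.current_contact_force(),manip.current_position(),manip.current_time_s())
```

```text
False [0.48   0.3545 0.0807] [-0.0615 -0.7523  0.0838]
0.019738786659875347 49.99916687607765 [-0.552  -0.1239  1.0329] [0.4801 0.3546 0.0812] 5.3583
```

Run:
```python
from rob import *
import cv2
np.set_printoptions(precision=4,suppress=True)
manip.line_to([.480,.3545,.16],rate=.12)
manip.line_to([.45,.30,.3015],rate=.2)
manip.line_to([.47,-.041,.3015],att(-.06),rate=.2)
print(manip.line_to([.5974,-.048,.3015],rate=.12,threshold=6))
manip.hold(.2)
for n in("scene","top"):
    d=imaging.get_image(n);cv2.imwrite(f"pics/{n}1.png",d["img"][:,:,::-1])
s=cv2.imread("pics/scene1.png")
cv2.imwrite("pics/s1c.png",cv2.resize(s[80:200,230:370],None,fx=5,fy=5,interpolation=cv2.INTER_CUBIC))
print(manip.current_position(),manip.current_contact_force(),manip.current_moment(),manip.current_time_s())
```

```text
False
[ 0.5972 -0.048   0.3017] [ 0.4915 -0.1719 -1.354 ] [-0.0065  0.0516 -0.0129] 10.4667
```

View pics/s1c.png

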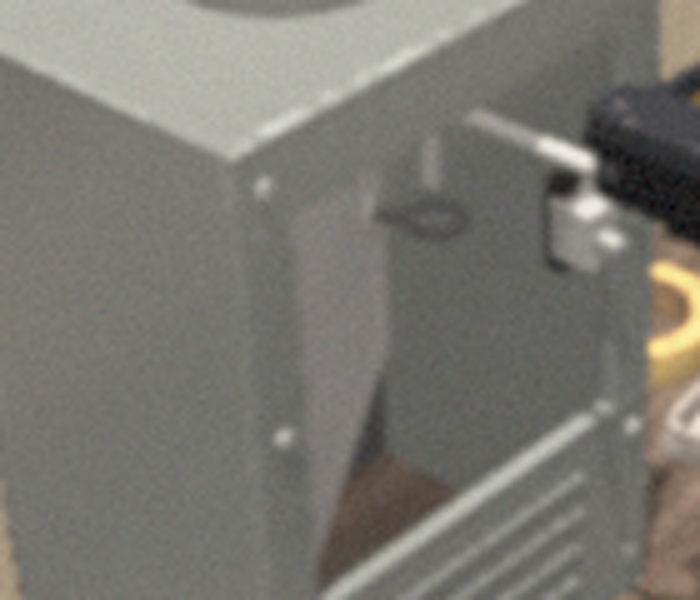

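The pin tip is at crop (431,190), i.e. scene (316.2,118.0). The ring centre is at crop (435,217), i.e. (317.0,123.4), nearly below it. Now I'll compute the residual.

Run:
```python
from geo import *
np.set_printoptions(precision=4,suppress=True)
h=np.array([.5972+.1996,-.048-.012,0])
print(proj("scene",[[h[0],h[1],.249],[h[0],h[1],.2325]]))
print("tip at z.249 (pin centre)",atz("scene",(316.2,117.7),.249),"ring",atz("scene",(317,123.4),.2325))
```

```text
[[316.9544 117.5452]
 [317.1515 123.6646]]
tip at z.249 (pin centre) [ 0.7978 -0.0584  0.249 ] ring [ 0.7978 -0.0607  0.2325]
```

```bash
cat >> rob.py <<'E'
H=np.array([.7482,.1003]);XR=np.array([np.cos(-.06),np.sin(-.06)])
def ringpos(f):
    c,s=np.cos(f),np.sin(f);r=np.array([-.032*c+.165*s,-.032*s-.165*c]);t=-np.array([-r[1],r[0]]);return H+r,t/np.linalg.norm(t)
def tcp_for(f,lead=.0065,z=.2665):
    p,t=ringpos(f);return np.r_[p+lead*t-.2*XR,z]
E
python3 - <<'E'
from rob import *
np.set_printoptions(precision=3,suppress=True)
F=lambda:manip.current_contact_force()
manip.line_to([.5975,-.0495,.3015],rate=.05)
manip.hold(.2);f0=F();np.save("f0.npy",f0)
hit=manip.line_to([.5975,-.0495,.2665],rate=.05,threshold=4)
print("lower hit",hit,manip.current_position(),F()-f0)
if not hit:
    for f in(.44,.36,.28,.20,.13):
        p,t=ringpos(f);hit=manip.line_to(tcp_for(f),rate=.05,threshold=12)
        print(f,hit,F()-f0,"pull",-(F()-f0)[:2]@t,manip.current_position())
        if hit:break
print(manip.current_time_s(),manip.current_moment())
E
```

```text
lower hit False [ 0.598 -0.05   0.267] [-0.952 -1.394 -0.121]
0.44 False [ 0.061 -1.224 -0.681] pull -0.24137412097828637 [ 0.583 -0.052  0.267]
0.36 False [-0.317 -1.246 -0.292] pull -0.5211547429516328 [ 0.57  -0.055  0.266]
0.28 False [-0.683 -0.853 -1.336] pull -0.755193700859123 [ 0.556 -0.056  0.266]
0.2 False [-0.109 -1.14  -0.047] pull -0.11833396073647126 [ 0.543 -0.056  0.266]
0.13 False [-0.075 -1.434 -0.661] pull 0.013553933047438188 [ 0.531 -0.055  0.266]
13.8333 [-0.     0.006 -0.023]
```

Run:
```python
from rob import *
import cv2
d=imaging.get_image("scene");s=d["img"][:,:,::-1]
cv2.imwrite("pics/s2c.png",cv2.resize(s[80:200,230:370],None,fx=5,fy=5,interpolation=cv2.INTER_CUBIC))
```

```text
(no output)
```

View pics/s2c.png

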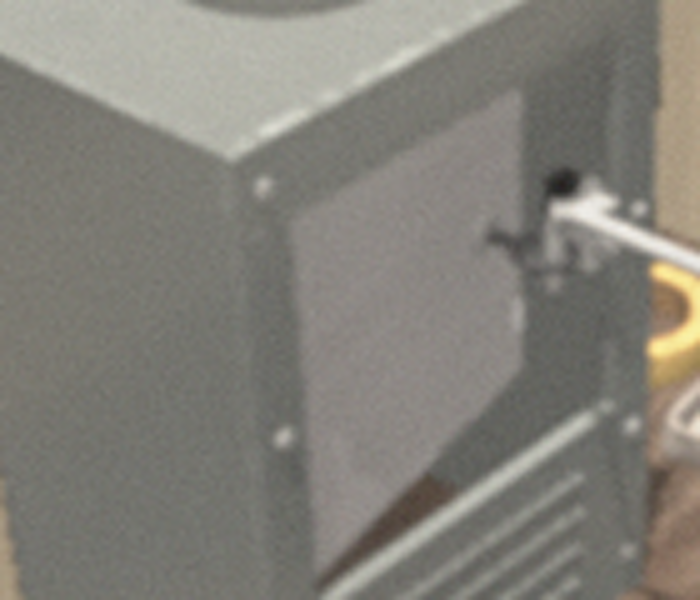

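The flap has followed: the pin (555,225–285) stands in the ring (~(550,262)). Next I'll feel for the stop.

```bash
cat >> rob.py <<'E'
def favg(n=8):
    L=[]
    for _ in range(n): manip.hold(.02);L.append(manip.current_contact_force())
    return np.mean(L,0)
E
python3 - <<'E'
from rob import *
np.set_printoptions(precision=4,suppress=True)
f0=favg();np.save("f1.npy",f0);print(f0,np.load("f0.npy"))
for f in(.07,.01,-.06,-.1):
    p,t=ringpos(f);hit=manip.line_to(tcp_for(f),rate=.015,threshold=6)
    F=favg();print(f,hit,F-f0,"pull",-(F-f0)[:2]@t,"raw",-F[:2]@t,manip.current_position(),tcp_for(f))
    if hit:break
print(manip.current_time_s(),manip.current_moment())
E
```

```text
[-0.1665 -0.0043 -1.2671] [ 0.3856  1.0235 -0.7161]
0.07 False [ 2.5968  0.1441 -0.3388] pull 2.5601906638963303 raw 2.395424512067423 [ 0.5217 -0.0537  0.2665] [ 0.5217 -0.0538  0.2665]
0.01 False [ 6.2147 -0.5987 -1.4989] pull 6.220604107407504 raw 6.057600066057961 [ 0.5129 -0.0519  0.2669] [ 0.5118 -0.0518  0.2665]
-0.06 True [ 1.3514 -0.1236  0.4022] pull 1.3396753719259589 raw 1.1794680091403467 [ 0.5128 -0.0515  0.2667] [ 0.5004 -0.0489  0.2665]
16.4167 [-0.0405 -0.2865 -0.079 ]
```

Run:
```python
from rob import *
np.set_printoptions(precision=4,suppress=True)
f0=np.load("f1.npy");p,t=ringpos(.0);b=np.array([.5128,-.0517])
pull=lambda F:-(F-f0)[:2]@t
s=0;v=pull(favg(4))
while v<12.4 and s<.008:
    s+=.0008 if v<9 else .0003
    manip.line_to(np.r_[b+s*t,.2665],rate=.01);v=pull(favg(4));print(round(s,4),round(v,2),manip.current_position(),manip.current_time_s())
np.save("s.npy",s)
L=[]
for _ in range(7): L.append(pull(favg(8)))
print(np.array(L),favg(),manip.current_position(),manip.current_moment(),manip.current_time_s())
```

```text
0.0008 3.68 [ 0.5126 -0.0516  0.2667] 16.8333
0.0016 6.84 [ 0.5125 -0.0515  0.2669] 17.15
0.0024 8.28 [ 0.5124 -0.0513  0.2671] 17.4667
0.0032 10.29 [ 0.5123 -0.0513  0.2673] 17.7833
0.0035 11.01 [ 0.5123 -0.0513  0.2674] 18.1
0.0038 11.68 [ 0.5123 -0.0512  0.2674] 18.4167
0.0041 12.08 [ 0.5122 -0.0512  0.2675] 18.7333
0.0044 13.16 [ 0.5122 -0.0511  0.2676] 19.05
[13.2217 13.2284 13.2012 13.3763 13.0675 13.0723 13.4116] [12.9481 -1.0989 -4.4623] [ 0.5122 -0.0511  0.2676] [-0.2207 -2.4299 -0.1105] 20.1167
```

Run:
```python
from rob import *
import cv2
np.set_printoptions(precision=4,suppress=True)
f0=np.load("f1.npy");p,t=ringpos(.0);b=np.array([.5128,-.0517])
manip.hold(.3)
for s in(.002,0,-.003,-.006):
    manip.line_to(np.r_[b+s*t,.2665],rate=.012);F=favg(5)-f0;print(s,F,manip.current_position())
d=imaging.get_image("scene");s=d["img"][:,:,::-1]
cv2.imwrite("pics/s3c.png",cv2.resize(s[100:180,290:390],None,fx=7,fy=7,interpolation=cv2.INTER_CUBIC))
print(manip.current_time_s())
```

```text
0.002 [ 7.3841 -0.9975 -1.8132] [ 0.5124 -0.0514  0.2669]
0 [ 2.7464 -0.465   0.2872] [ 0.5126 -0.0517  0.2664]
-0.003 [ 0.2152  0.01   -0.1341] [ 0.5154 -0.0522  0.2663]
-0.006 [ 0.1119 -0.2054  0.4512] [ 0.5187 -0.0529  0.2665]
22.2667
```

View pics/s3c.png

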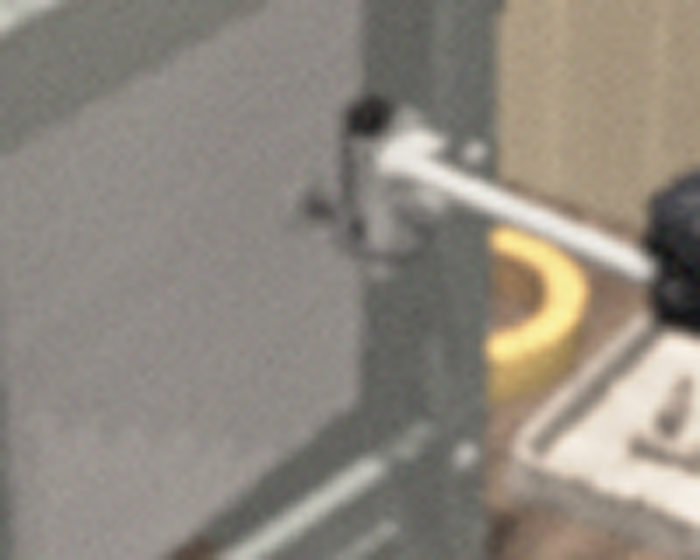

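The pin stands in the ring, slightly left of centre (375 against ~388), and the force is zero. I'll re-centre slightly, lift and retreat.

Run:
```python
from rob import *
import cv2
np.set_printoptions(precision=4,suppress=True)
f0=np.load("f1.npy")
manip.line_to([.5178,-.0540,.2665],rate=.01);print(favg(5)-f0)
hit=manip.line_to([.5178,-.0540,.3060],rate=.04,threshold=3);print(hit,manip.current_position(),favg(5)-f0)
if not hit:
    manip.line_to([.45,-.050,.3060],rate=.12)
    manip.line_to([.45,.30,.30],att(-.301),rate=.2)
    manip.line_to([.480,.3545,.16],rate=.15);manip.hold(.2)
d=imaging.get_image("scene");s=d["img"][:,:,::-1]
a=cv2.resize(s[80:200,270:370],None,fx=4,fy=4,interpolation=cv2.INTER_CUBIC)
b=cv2.resize(s[220:340,250:350],None,fx=4,fy=4,interpolation=cv2.INTER_CUBIC)
cv2.imwrite("pics/s4c.png",np.hstack([a,b]))
np.savez("scene4.npz",**d);np.savez("top4.npz",**imaging.get_image("top"))
print(manip.current_time_s(),manip.current_opening())
```

```text
[0.2315 0.1022 0.0917]
False [ 0.5176 -0.054   0.3057] [ 0.3915 -0.0003  0.2821]
27.9583 0.019414468439975723
```

View pics/s4c.png

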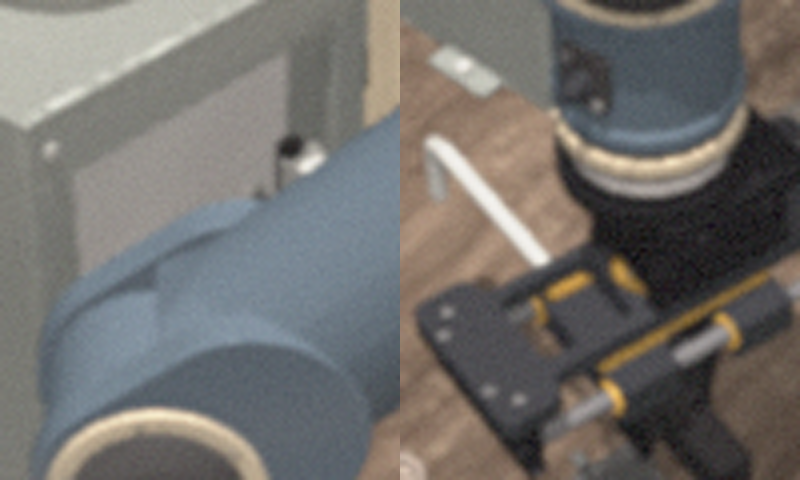

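The flap is closed on its stop. The hook's bend is at scene (258.0,255.8) and its tip ~(258.8,269), so I'll check the rod's pitch.

Run:
```python
from geo import *
np.set_printoptions(precision=4,suppress=True)
x=np.array([np.cos(-.301),np.sin(-.301),0]);Z=np.array([0,0,1]);o0=np.array([.48,.3545,.075]);o=np.array([.48,.3545,.154])
for a in(0,.02): print(proj("scene",[o+.202*x+(a*.2)*Z,o+.2*x-.0465*Z+a*.2*Z,o+.1*x+.1*a*Z]))
print(proj("scene",[o0+.202*x,o0+.2*x-.0465*Z])," seen at start 262,282 / 263.5,295.5")
d=np.load("top4.npz");D["top"]=dict(d)
v,u=np.mgrid[150:300,200:300];z=d["depth"][150:300,200:300]
n=cv2.undistortPoints(np.stack([u,v],-1).reshape(-1,1,2).astype(float),d["camera_matrix"],d["distortion"])[:,0]
W=((np.c_[n,np.ones(len(n))]*z.reshape(-1,1))-d["t"])@d["R"]
q=(W-o);l=q[:,:2]@x[:2];s=q[:,:2]@[-x[1],x[0]]
m=(W[:,2]>.13)&(W[:,2]<.18)&(abs(s)<.012)&(l>.09)
print(m.sum(),np.polyfit(l[m],W[m,2],1),np.polyfit(l[m],s[m],1),l[m].max())
# same at start
d=np.load("top0.npz");v,u=np.mgrid[200:345,195:275];z=d["depth"][200:345,195:275]
n=cv2.undistortPoints(np.stack([u,v],-1).reshape(-1,1,2).astype(float),d["camera_matrix"],d["distortion"])[:,0]
W=((np.c_[n,np.ones(len(n))]*z.reshape(-1,1))-d["t"])@d["R"]
q=(W-o0);l=q[:,:2]@x[:2];s=q[:,:2]@[-x[1],x[0]]
m=(W[:,2]>.055)&(W[:,2]<.1)&(abs(s)<.012)&(l>.09)
print(m.sum(),np.polyfit(l[m],W[m,2],1),np.polyfit(l[m],s[m],1),l[m].max())
```

```text
[[257.8636 254.1285]
 [260.7838 270.6634]
 [285.2895 285.3184]]
[[257.648  252.7094]
 [260.5819 269.3285]
 [285.2139 284.6096]]
[[261.9014 280.6811]
 [264.5701 295.6758]]  seen at start 262,282 / 263.5,295.5
268 [-0.0442  0.1643] [-0.0033 -0.    ] 0.20499803029850122
230 [-0.0315  0.0831] [-0.0023  0.0004] 0.20389267504710176
```

Run:
```python
from rob import *
import cv2
np.set_printoptions(precision=4,suppress=True)
manip.line_to([.480,.3545,.105],rate=.12)
print(manip.line_to([.480,.3545,.0812],rate=.04,threshold=4),manip.current_position(),favg(4))
manip.gripper_to(.024,20);manip.gripper_to(.05)
manip.line_to([.480,.3545,.13],rate=.08)
manip.line_to([.480,.3545,.3],rate=.2)
manip.move_ptp([.25,.60,.36],att(0.2))
manip.hold(.3)
a=imaging.get_image("scene");np.savez("scene5.npz",**a);b=imaging.get_image("top");np.savez("top5.npz",**b)
s=a["img"][:,:,::-1];t=b["img"][:,:,::-1]
r=lambda i,k:cv2.resize(i,None,fx=k,fy=k,interpolation=cv2.INTER_CUBIC)
cv2.imwrite("pics/s5c.png",np.vstack([np.hstack([r(s[80:180,270:370],3),r(s[270:370,250:350],3),np.zeros((300,200,3),np.uint8)]),r(t[140:290,200:600],2)]))
print(manip.current_time_s(),manip.current_position())
```

```text
True [0.4795 0.3542 0.0812] [-0.1253 -0.0324  4.5764]
33.8333 [0.2504 0.5998 0.36  ]
```

View pics/s5c.png

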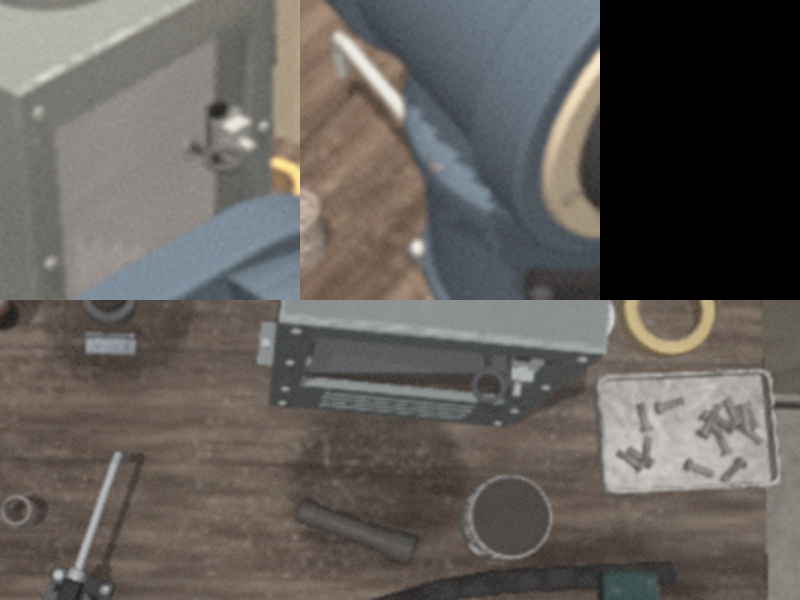

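Run:
```python
import cv2,numpy as np
for n in("top","scene"):
    d=cv2.absdiff(np.load(n+"0.npz")["img"],np.load(n+"5.npz")["img"]).sum(2).astype(np.uint8)
    m=(cv2.blur(d,(3,3))>45).astype(np.uint8)
    _,_,st,_=cv2.connectedComponentsWithStats(m);print(n,[s.tolist() for s in st[1:] if s[4]>25])
x=np.array([np.cos(-.301),np.sin(-.301)]);o0=np.array([.48,.3545])
for f in("top0","top5"):
    d=np.load(f+".npz");v,u=np.mgrid[200:345,195:275];z=d["depth"][200:345,195:275]
    n=cv2.undistortPoints(np.stack([u,v],-1).reshape(-1,1,2).astype(float),d["camera_matrix"],d["distortion"])[:,0]
    W=((np.c_[n,np.ones(len(n))]*z.reshape(-1,1))-d["t"])@d["R"]
    q=W[:,:2]-o0;l=q@x;s=q@[-x[1],x[0]]
    m=(W[:,2]>.055)&(W[:,2]<.1)&(abs(s)<.012)&(l>.09);print(f,np.polyfit(l[m],W[m,2],1),np.polyfit(l[m],s[m],1),l[m].max())
```

```text
top [[357, 162, 97, 24, 1150], [437, 186, 16, 7, 87], [241, 245, 9, 16, 56], [238, 259, 8, 16, 32], [125, 350, 121, 44, 2852], [235, 376, 97, 21, 1093], [155, 385, 5, 7, 29], [0, 422, 90, 58, 3235], [338, 459, 51, 21, 819], [410, 460, 24, 20, 359], [74, 473, 12, 7, 45], [40, 475, 27, 5, 84]]
scene [[250, 0, 390, 480, 113840], [595, 259, 45, 59, 431], [627, 302, 13, 8, 46], [627, 313, 13, 14, 132], [598, 336, 7, 12, 55]]
top0 [-0.03150513  0.08312505] [-0.00227669  0.00040024] 0.20389267504710176
top5 [-0.02357022  0.08183903] [-0.00184654 -0.00073854] 0.20503669693419263
```

The flap is on its stop (ring at composite (489,385)). The rod is back in its rest within about 1 mm, and the spring, torch and piston have not moved.

```bash
python3 -c "
from station import manip
print(manip.hand_in())"
```

```text
the job is handed in; nothing more can be done
None
```

The job is handed in at about 34 s: the flap was pulled shut and held at about 13 N for over a second, then unhooked and left on its stop; the rod is back in its rest within about 1 mm, and the piston, spring and torch were not moved.

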